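Bring the square spice tin round to the front

TASK

Turn the spice turntable, by pushing its scalloped rim round with your fingertips, until the square tin stands at the front, straight towards your side of the worktop, ready for the cook to take. Touch only the rim: do not touch or lift any of the tins and jars, keep them all standing upright on the board, and leave the other things on the worktop where they are. Finish with the turntable at rest and your hand clear of it.

Things in the scene. Friction and masses are not known exactly. Their poses are not given: they have to be found in the camera images.
- foot: Fixed round dark wooden foot of the spice turntable (190 mm diameter, top 9 mm above the worktop), hidden under the board. Origin: on the turntable's vertical axis at worktop level. Its axes stay parallel to the world's: +x points away from the robot, so the FRONT of the turntable is the direction -x from here, square to the edge of the worktop on the robot's side.
- axis (a point): Point on the turntable's vertical axis at the height of the board's top face, 34 mm above the worktop. The board turns freely either way about this axis, on a bearing with slight drag (about 1 N at the rim); after a slow push it coasts only a few degrees.
- board: Revolving wooden board of the spice turntable, 20 mm thick, underside 14 mm and top 34 mm above the worktop, with a scalloped rim: a disc of 125 mm radius plus six round lobes of 55 mm radius centred 98 mm from the axis at 0, 60, 120 ... degrees from its own +x axis (lobe tips 153 mm from the axis). Origin: centre of its underside; z up; its yaw is the angle it is turned to.
- hollow (a point): Bottom of one of the six hollows of the scalloped rim, 125 mm from the axis at 30 degrees (counter-clockwise from above) from the board's own +x axis, at mid thickness (24 mm above the worktop); the others follow every 60 degrees. A hollow is 22 mm wide here and 60 mm wide at 140 mm from the axis: a fingertip in it pushes the next lobe round.
- square_tin: The square spice tin, the only square container on the board: plain steel, 52 x 52 mm, with a 54 x 54 mm lid, 54 mm high, 0.1 to 0.3 kg. It stands loose on the lobe on the board's own +x axis, about 94 mm from the turntable's axis, and rides round with the board. Origin: centre of its underside; z up.
- tin_a: Round plain steel spice tin, 54 mm diameter (lid 56 mm), 54 mm high, loose on another lobe, 94 mm from the turntable's axis. Origin: centre of its underside; z up.
- tin_b: A second round tin just like tin_a, on another lobe.
- tin_c: Smaller round plain steel tin, 46 mm diameter, 48 mm high, on another lobe. Origin: centre of its underside; z up.
- jar_a: Round glass spice jar with steel lid, 52 mm diameter, 54 mm high, on another lobe. Origin: centre of its underside; z up.
- jar_b: A second glass jar just like jar_a, on the remaining lobe.
- measuring_cup: Steel measuring cup, 76 mm diameter, 55 mm high, with a flat handle reaching 110 mm from its centre towards its own +y, standing to the left of and slightly behind the turntable's middle, about 35 to 75 mm from the rim. Origin: centre of its underside. Leave it alone.
- zucchini: Dark green zucchini, 195 mm long, 52 mm thick, lying on the worktop to the right of the turntable's front, pointing roughly away from the robot. Origin: underside, middle. Leave it alone.
- grater: Steel box grater with black rim and handle, 118 x 92 mm at the foot, 240 mm high, standing on an 18 mm thick chopping board (320 x 240 mm) further to the right. Origin: centre of its underside. Leave it alone.
Things that resemble listed ones, but are neither listed nor needed, are in the scene too. What is shaped like the square_tin but orange is not meant.

How it is judged:
By the outcome, as a careful person would: the job done as asked, in the order asked, and still so for the second after the job is handed in, with the robot touching nothing.
It also fails if it takes over 56 s, if anything falls off the work surface, if the arm or the gripper's body presses on something with over 40 N, if the wrist force passes 120 N, or if a joint passes its speed limit or range.

ROBOT

A 6-joint arm with a two-finger parallel gripper is mounted at the origin on the work surface. World frame = base frame: x ahead of the robot, y to its left, z up, the work surface at z = 0. Lengths are in m, angles in rad, forces in N, time in s.
With the tool pointing down it reaches from about 0.3 to 0.75 m from the base axis. Payload 8.5 kg.
Tool frame: the origin (TCP) lies midway between the tips of the shut fingers; the grasp point (between the pads) lies 19 mm behind it; z points along the fingers, y is the line along which they close (so a half turn about z gives the same grasp; the last joint's range is limited). The gripper opens to 88 mm and grips with 3 to 60 N. Pads are 18 mm wide; open, the fingers measure 123 mm over their backs; the gripper's body (75 mm by 187 mm) begins 45 mm behind the grasp point.
Start: joints at [-1.495, 0.381, 1.297, -0, 1.464, -0.215], TCP at [0.158, -0.527, 0.239] pointing down, gripper open.
Joint ranges: [-3.11, 3.11], [-0.89, 2.33], [0.22, 2.48], [-1.42, 4.56], [0.17, 2.85], [-2.88, 2.88]. Speed limits (rad/s): [2.39, 2.39, 3.14, 3.14, 3.14, 3.14].

INTERFACE

Orientations are given as a unit quaternion [w, x, y, z].
In Python, from station import monitor, get_image, order gives the robot as it stands. The module is installed in compiled form; this text tells all that it offers.
- The arm moves only by the shell command python3 -m creep 'ROWS' [OPENING] [FORCE]. ROWS is JSON, a list of rows, each a list of 6 numbers: the shift along the tool's x, y, z in m, then the turn, a rotation vector about the tool's x, y, z in degrees. In form: [[tx, ty, tz, ax, ay, az], ...]. A call has 1 to 5 rows; each row is the pose to reach, as a shift and turn from the pose commanded when the call began, along the tool's axes at that moment; what a row does not reach only later rows make up. A row lasts 1/8 s, in which the tool goes at most 62.5 mm and 10.7 degrees, less where a joint would pass 70% of its speed; a pose out of reach is approached as far as the arm can. A call with a gripper value outside its range is refused whole. OPENING is the closure, from -1 (fully open) to 1 (shut), set as the call begins (- or left out, the last holds). The fingers move at their own pace and stop on an object; FORCE is the grip in N (left out, the last holds). Time passes only in rows, so rows that repeat a pose let the fingers close. It gives the time, the measured TCP pose, the force, the opening and the grip force at its end, in the units of the state.
- monitor.sense(): the state, without advancing time (a new reading comes with each control period).
- get_image(name): name is "scene" or "top" or "wrist"; returns a dict with "img" (480x640x3 uint8, blue, green, red), "camera_matrix" (3x3 intrinsics, pixels), "world_to_cam" (4x4, takes a point from world to camera coordinates). Camera axes: x right, y down, z forward; pixel columns grow to the right and rows downward; lengths in m; the calibration is good to about 2 mm. The wrist camera is an equidistant fisheye: a pixel r from the principal point sees the ray r / f radians off the axis. A picture is of the moment at which its call begins. There is no depth.
- order.finish_job(): hands the job in; it is judged then, once.
The state is a dict: "time": time; "joint_pos": joint angles; "joint_vel": joint speeds; "effort": joint torques, N m; "tool_pos": TCP position; "orientation": TCP orientation; "wrist_force": force on the tool from outside, world axes, zero at the start; "torque": the same for the moment, N m; "gripper_width": opening from 0.0 (shut) to 1.0 (fully open); "grip_force": force on a finger pad.
Only numpy, scipy, OpenCV 4.12 (cv2) and the standard library are available. Lean on these libraries where they do the work, as an engineer would, in place of code of your own. Each camera call takes 0.05 s, during which the arm holds its last target. There are 200 camera calls.

## Working session

There is one attempt and no reset: what is moved stays moved. The work goes in short steps, Python scripts to look and compute and a shell command to move; the robot and the scene stay as the last step left them, time stands still between calls to the robot, and variables do not carry over. Pictures are saved under pics/ and viewed, at most 10 in all, crops included, and the job is handed in when it is done.

```bash
mkdir -p pics
python3 - <<'E'
from station import monitor,get_image
import cv2,json
for n in("top","scene"):
    d=get_image(n);cv2.imwrite(f"pics/{n}0.png",d["img"]);print(n,d["camera_matrix"],d["world_to_cam"])
s=monitor.sense();print(s["time"],s["tool_pos"],s["orientation"],s["gripper_width"])
E
```

```text
top [[449.82471508   0.         317.78656263]
 [  0.         449.82471508 238.74803814]
 [  0.           0.           1.        ]] [[ 0.00182758 -0.99995569  0.00923439 -0.1189086 ]
 [-0.99446853 -0.00278718 -0.10499797  0.60038915]
 [ 0.10501906 -0.00899142 -0.99442956  0.87225203]
 [ 0.          0.          0.          1.        ]]
scene [[593.88319894   0.         317.25434161]
 [  0.         593.88319894 232.38812348]
 [  0.           0.           1.        ]] [[ 0.59934743  0.80025388 -0.01940076 -0.25129705]
 [ 0.61750973 -0.47763239 -0.62493922 -0.39893804]
 [-0.50937647  0.36257556 -0.7804323   1.70773513]
 [ 0.          0.          0.          1.        ]]
0.1 [ 0.15766325 -0.52667811  0.23822688] [-6.14228657e-04  9.89453057e-01  1.44852575e-01  4.02163465e-05] 1.0000502033492675
```

View pics/top0.png

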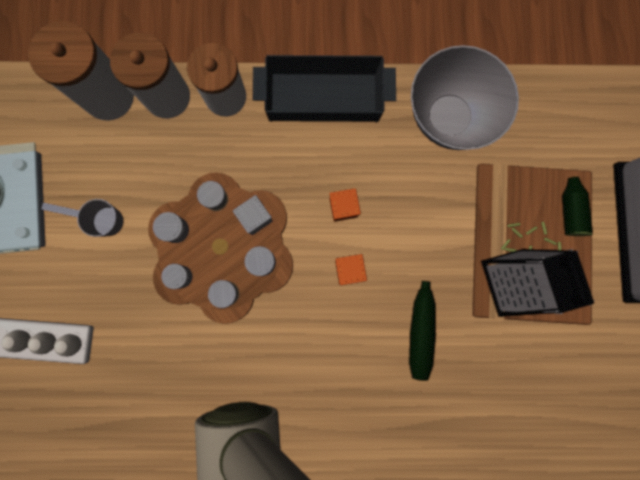

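View pics/scene0.png

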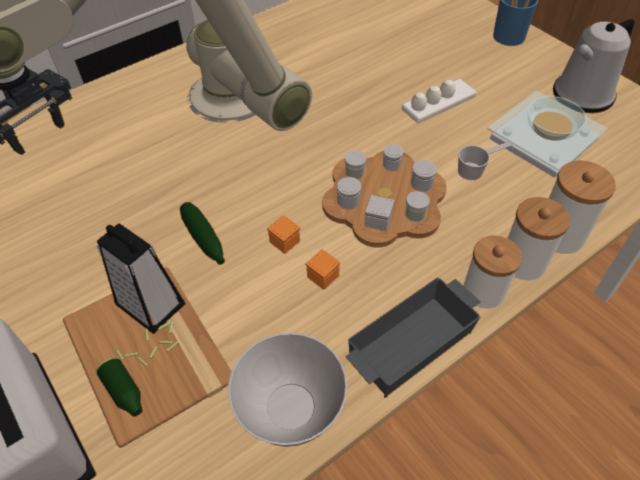

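The scene shows the turntable centred near top pixel (220,246). The square tin candidates are the grey square at (252,214), on the board, and the orange cubes at (345,204) and (351,270), which are not meant. I choose (252,214). A close crop follows, with the model overlaid.

```bash
cat > h.py <<'E'
import numpy as np,cv2
from scipy.optimize import minimize
from station import monitor,get_image
def proj(d,P):
    P=np.atleast_2d(P);T=d["world_to_cam"];c=P@T[:3,:3].T+T[:3,3];q=c@d["camera_matrix"].T
    return q[:,:2]/q[:,2:]
def unproj(d,uv,z):
    T=d["world_to_cam"];R=T[:3,:3];r=R.T@np.linalg.solve(d["camera_matrix"],[*uv,1]);o=-R.T@T[:3,3]
    return o+r*(z-o[2])/r[2]
def rim(a):
    b=(a+np.pi/6)%(np.pi/3)-np.pi/6
    s=55**2-(98*np.sin(b))**2
    return np.maximum(125,98*np.cos(b)+np.sqrt(np.maximum(s,0)))/1000
A=np.radians(np.arange(0,360,1.))
def outline(p,off=0):
    r=rim(A)+off;return np.c_[p[0]+r*np.cos(A+p[2]),p[1]+r*np.sin(A+p[2]),np.full(len(A),.034)]
def fit(d,p0):
    g=cv2.GaussianBlur(d["img"],(0,0),1.).astype(np.float32)
    f=g[...,2]-0*g[...,0]
    def s(P):
        q=proj(d,P).astype(np.float32);return cv2.remap(f,q[:,:1],q[:,1:],1)[:,0]
    cost=lambda p:-np.mean(np.clip(s(outline(p,.004))-s(outline(p,-.004)),-10,60))
    best=None
    for y in np.radians(np.arange(-30,30,5)):
        r=minimize(cost,[p0[0],p0[1],p0[2]+y],method="Nelder-Mead",options=dict(initial_simplex=np.array([p0[0],p0[1],p0[2]+y])+np.array([[0,0,0],[.008,0,0],[0,.008,0],[0,0,.1]])))
        if best is None or r.fun<best.fun:best=r
    return best
E
python3 - <<'E'
from h import *
d=get_image("top")
c=unproj(d,(220,246),.034);t=unproj(d,(252,212),.088)
print(c,t,np.hypot(*(t-c)[:2]))
r=fit(d,[c[0],c[1],np.arctan2(t[1]-c[1],t[0]-c[0])]);print(r.x,np.degrees(r.x[2]),r.fun)
for n,uv,z in(("cup",(98,218),.03),("or1",(345,204),.05),("or2",(351,270),.05),("zuc",(422,330),.026),("zucL",(410,345),.02)):print(n,unproj(d,uv,z))
k=4;x0,y0=125,155
im=cv2.resize(d["img"][y0:y0+150,x0:x0+195],None,fx=k,fy=k,interpolation=2)
for q in proj(d,outline(r.x)):cv2.circle(im,tuple(((q-[x0,y0]+.5)*k).astype(int)),1,(0,255,0),-1)
for z in(.034,.034):
  for q in proj(d,[[r.x[0],r.x[1],z],[r.x[0]+.094*np.cos(r.x[2]),r.x[1]+.094*np.sin(r.x[2]),.088]]):cv2.circle(im,tuple(((q-[x0,y0]+.5)*k).astype(int)),3,(0,0,255),-1)
cv2.imwrite("pics/crop1.png",im)
E
```

```text
[0.58534287 0.07795676 0.034     ] [0.64538713 0.00775417 0.088     ] 0.09237811557490852
[ 0.58410926  0.07690758 -0.90935833] -52.102394627047495 -34.4471549987793
cup [0.64171085 0.32566304 0.03      ]
or1 [ 0.66839415 -0.17133407  0.05      ]
or2 [ 0.53743939 -0.18249403  0.05      ]
zuc [ 0.41965199 -0.32489257  0.026     ]
zucL [ 0.38964438 -0.30170315  0.02      ]
```

View pics/crop1.png

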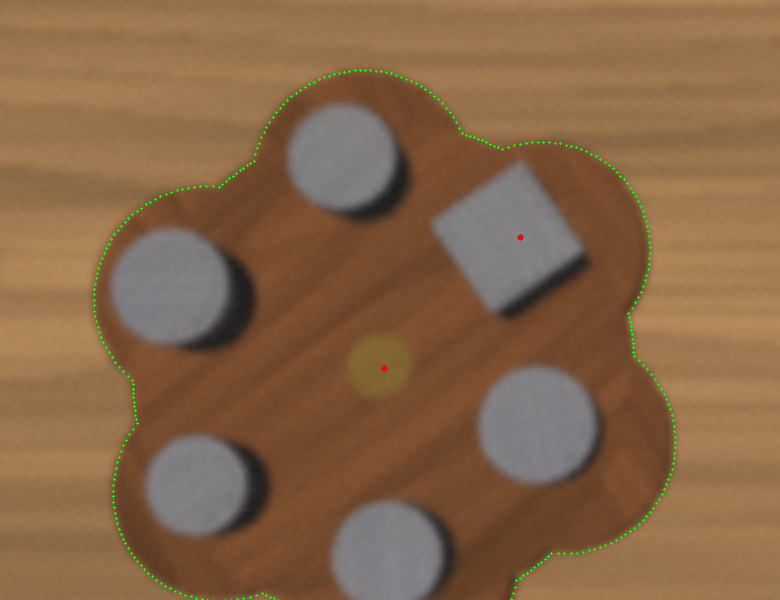

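The crop confirms the choice: the green rim model lies right on the board's edge, with the axis at (0.584, 0.077) and the yaw at -52.1°. The square tin sits at crop pixel (507,236), on the +x lobe. It needs about -128°, clockwise from above. My plan is to straddle the front-right lobe at -112° with open fingers, leaning 20° outward, and carry it round the front.

```bash
cat >> h.py <<'E'
from scipy.spatial.transform import Rotation as Ro
AX=np.array([.5841,.0769]);TH=np.radians(20)
def pose(ang,r,z,th=TH,yl=0):
    a=np.radians(ang);p=[*(AX+r*np.array([np.cos(a),np.sin(a)])),z]
    b=a+np.radians(yl);i=-np.array([np.cos(b),np.sin(b),0]);u=np.array([0,0,1.])
    x=i*np.cos(th)+u*np.sin(th);zz=i*np.sin(th)-u*np.cos(th)
    return np.array(p),Ro.from_matrix(np.c_[x,np.cross(zz,x),zz])
def row(t,s=None):
    if s is None:
        st=monitor.sense();s=(st["tool_pos"],Ro.from_quat(np.roll(st["orientation"],-1)))
    return np.r_[np.round(s[1].inv().apply(t[0]-s[0]),4),np.round((s[1].inv()*t[1]).as_rotvec(degrees=True),1)].tolist()
def state():
    st=monitor.sense();p=st["tool_pos"];d=p[:2]-AX
    print("t",round(st["time"],2),"tcp",p.round(4),"r",np.hypot(*d).round(4),"ang",np.degrees(np.arctan2(d[1],d[0])).round(1),"F",np.round(st["wrist_force"],1),"q",np.round(st["joint_pos"],2),"w",round(st["gripper_width"],2))
E
python3 - <<'E'
from h import *
p=pose(-112.1,.16,.2);print(p[0],row(p))
a=pose(-112.1,.16,.2);b=pose(-112.1,.16,.013);c=pose(-112.1,.144,.013)
print(row(b,a),row(c,b))
for f in(4,8,12,16,20):print(row(pose(-112.1-f,.144,.013),c))
E
```

```text
[ 0.52390412 -0.07134458  0.2       ] [0.4814, -0.3312, 0.0387, 8.9, 18.6, -50.7]
[-0.064, 0.0, 0.1757, 0.0, 0.0, 0.0] [0.015, 0.0, 0.0055, 0.0, 0.0, 0.0]
[0.0003, -0.01, 0.0001, -1.4, -0.0, 3.8]
[0.0013, -0.02, 0.0005, -2.7, -0.0, 7.5]
[0.003, -0.0299, 0.0011, -4.1, 0.0, 11.3]
[0.0052, -0.0397, 0.0019, -5.5, -0.0, 15.0]
[0.0082, -0.0493, 0.003, -6.8, -0.0, 18.8]
```

```bash
python3 -m creep '[[0.48,-0.33,0.039,9,18.5,-50.5],[0.48,-0.33,0.039,9,18.5,-50.5],[0.48,-0.33,0.039,9,18.5,-50.5],[0.48,-0.33,0.039,9,18.5,-50.5],[0.48,-0.33,0.039,9,18.5,-50.5]]' -1
python3 -c "
from h import *
state();print(row(pose(-112.1,.16,.2)))"
```

```text
time: 0.78
tool_pos: [0.3541, -0.2823, 0.2178]
orientation: [-0.097, 0.821, 0.545, 0.142]
wrist_force: [0.6, 0.1, 0.1]
gripper_width: 0.996
grip_force: 0.0
t 0.78 tcp [ 0.3541 -0.2823  0.2178] r 0.4266 ang -122.6 F [0.6 0.1 0.1] q [-1.09  0.3   1.54  0.26  1.54 -0.73] w 1.0
[0.239, 0.0751, 0.1044, 0.0, 0.3, -0.7]
```

```bash
python3 -m creep '[[0.23,0.072,0.1,0,0,0],[0.23,0.072,0.1,0,0,0],[0.23,0.072,0.1,0,0,0],[0.23,0.072,0.1,0,0,0],[0.23,0.072,0.1,0,0,0]]' >/dev/null
python3 -m creep '[[0,0,0,0,0,0],[0,0,0,0,0,0]]'
python3 -c "
from h import *
state();print(row(pose(-112.1,.16,.2)),row(pose(-112.1,.16,.06)))
d=get_image('top');cv2.imwrite('pics/top1.png',d['img'])"
```

```text
time: 1.65
tool_pos: [0.5168, -0.0831, 0.2006]
orientation: [-0.096, 0.823, 0.543, 0.141]
wrist_force: [0.1, 0.1, 0.1]
gripper_width: 0.999
grip_force: 0.0
t 1.65 tcp [ 0.5168 -0.0831  0.2006] r 0.1736 ang -112.8 F [0.1 0.1 0.1] q [-0.55  0.36  1.49  0.35  1.36 -0.23] w 1.0
[0.0126, 0.0019, 0.0051, 0.1, 0.4, -1.1] [-0.0344, 0.0025, 0.137, 0.1, 0.4, -1.1]
```

View pics/top1.png

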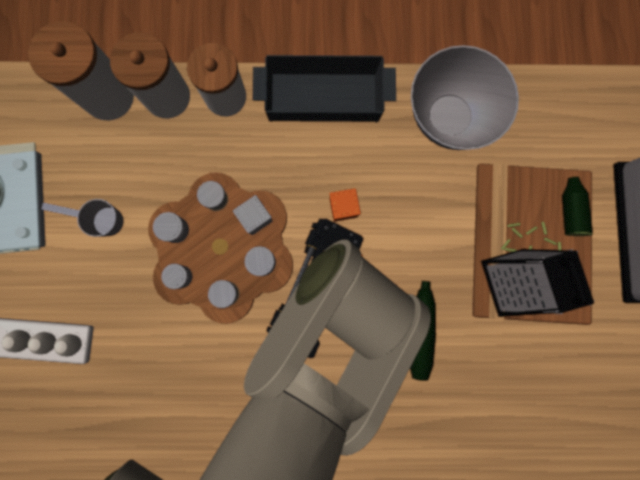

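The hand, leaning outward, is in front of and to the right of the board. Its fingers, near pixels (335,235) and (285,320), are clear of the tins, and the cube at (345,204) has not moved. I'll lower it now.

```bash
python3 -m creep '[[-0.034,0.0025,0.137,0,0.4,-1.1],[-0.034,0.0025,0.137,0,0.4,-1.1],[-0.034,0.0025,0.137,0,0.4,-1.1],[-0.034,0.0025,0.137,0,0.4,-1.1],[-0.034,0.0025,0.137,0,0.4,-1.1]]' |sed -n 2,4p
python3 -c "
from h import *
state();print(row(pose(-112.1,.16,.013)))
d=get_image('wrist');cv2.imwrite('pics/w1.png',d['img'])"
```

```text
tool_pos: [0.5248, -0.0707, 0.0612]
orientation: [-0.096, 0.817, 0.55, 0.145]
wrist_force: [-0.6, -0.4, -0.8]
t 2.33 tcp [ 0.5248 -0.0707  0.0612] r 0.159 ang -111.9 F [-0.6 -0.4 -0.8] q [-0.53  0.55  1.66  0.41  1.02 -0.37] w 1.0
[-0.0174, -0.0008, 0.045, 0.2, -0.0, 0.1]
```

View pics/w1.png

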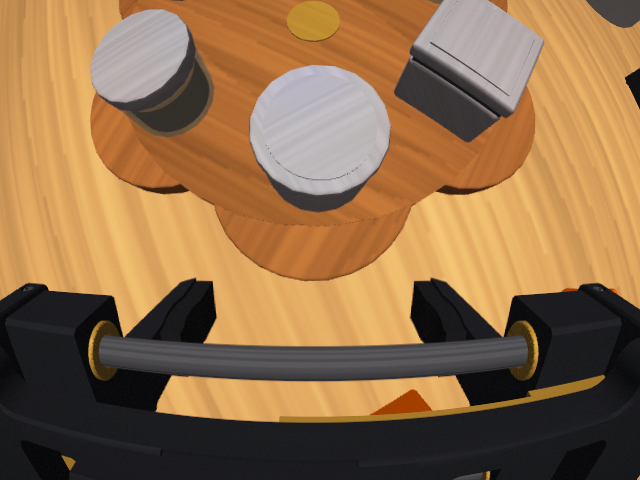

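The wrist view shows the lobe, with its round tin at (320,130), centred between the open fingertips at (200,300) and (425,300). The orange cube is behind the hand at (400,405). I'll lower while moving in, which keeps away from that cube.

```bash
python3 -c "
from h import *
print(row(pose(-112.1,.147,.03)),row(pose(-112.1,.145,.013)))"
```

```text
[0.0005, -0.0007, 0.0335, 0.2, -0.0, 0.1] [-0.0035, -0.0008, 0.0502, 0.2, -0.0, 0.1]
```

```bash
python3 -m creep '[[0,-0.0008,0.016,0,0,0],[0,-0.0008,0.033,0,0,0],[-0.0035,-0.0008,0.05,0,0,0],[-0.0035,-0.0008,0.05,0,0,0],[-0.0035,-0.0008,0.05,0,0,0]]' |sed -n 2,4p
python3 -c "
from h import *
state();print(row(pose(-112.1,.1445,.013)));c=pose(-112.1,.1445,.013)
for f in(2,5,8,12,16):print(row(pose(-112.1-f,.1445,.013),c))"
```

```text
tool_pos: [0.5294, -0.057, 0.013]
orientation: [-0.096, 0.816, 0.551, 0.145]
wrist_force: [-0.5, 0.4, -1.1]
t 3.0 tcp [ 0.5294 -0.057   0.013 ] r 0.1447 ang -112.2 F [-0.5  0.4 -1.1] q [-0.5   0.63  1.7   0.45  0.9  -0.41] w 1.0
[0.0001, 0.0003, 0.0001, 0.2, -0.0, 0.1]
[0.0001, -0.005, 0.0, -0.7, -0.0, 1.9]
[0.0005, -0.0126, 0.0002, -1.7, 0.0, 4.7]
[0.0013, -0.0201, 0.0005, -2.7, -0.0, 7.5]
[0.003, -0.03, 0.0011, -4.1, 0.0, 11.3]
[0.0053, -0.0398, 0.0019, -5.5, -0.0, 15.0]
```

Positioned as planned. First 16° stroke, gently.

```bash
python3 -m creep '[[0,-0.005,0,-0.7,0,1.9],[0.0005,-0.0126,0.0002,-1.7,0,4.7],[0.0013,-0.02,0.0005,-2.7,0,7.5],[0.003,-0.03,0.0011,-4.1,0,11.3],[0.0053,-0.0398,0.0019,-5.5,0,15]]' |sed -n 2,4p
python3 -c "
from h import *
state()
c=pose(-112.1,.1445,.013)
for f in(4,8,12,16,20):print(row(pose(-112.1-f,.1445,.013),c))
print('resid',row(pose(-128.1,.1445,.013)))"
```

```text
tool_pos: [0.4936, -0.0363, 0.0121]
orientation: [-0.075, 0.886, 0.43, 0.157]
wrist_force: [0.5, -2.0, 1.0]
t 3.62 tcp [ 0.4936 -0.0363  0.0121] r 0.1449 ang -128.6 F [ 0.5 -2.   1. ] q [-0.49  0.57  1.87  0.55  0.71 -0.25] w 1.0
[0.0003, -0.0101, 0.0001, -1.4, -0.0, 3.8]
[0.0013, -0.0201, 0.0005, -2.7, -0.0, 7.5]
[0.003, -0.03, 0.0011, -4.1, 0.0, 11.3]
[0.0053, -0.0398, 0.0019, -5.5, -0.0, 15.0]
[0.0082, -0.0494, 0.003, -6.8, -0.0, 18.8]
resid [0.0007, 0.0014, -0.0007, 0.2, -0.1, -0.1]
```

```bash
python3 -m creep '[[0.0003,-0.0101,0,-1.4,0,3.8],[0.0013,-0.02,0.0005,-2.7,0,7.5],[0.003,-0.03,0.0011,-4.1,0,11.3],[0.0053,-0.0398,0.0019,-5.5,0,15],[0.0082,-0.0494,0.003,-6.8,0,18.8]]' |sed -n 4p
python3 -c "
from h import *
state()
print('resid',row(pose(-148.1,.1445,.013)))
d=get_image('top');r=fit(d,[*AX,np.radians(-52-36)]);print(r.x,np.degrees(r.x[2]),r.fun)"
```

```text
wrist_force: [0.5, -0.8, -0.2]
t 4.25 tcp [0.4598 0.0011 0.012 ] r 0.1455 ang -148.6 F [ 0.5 -0.8 -0.2] q [-0.42  0.52  2.05  0.68  0.47  0.  ] w 1.0
resid [0.0013, 0.0013, -0.0006, 0.1, -0.1, -0.1]
[ 0.584573    0.07695624 -1.46416578] -83.89051976160907 -32.97869873046875
```

The board is at about -84° and following. q5 is falling towards its limit at the front, so I'll back out along the tool axis and re-cage the next lobe on the right side.

```bash
python3 -m creep '[[0,0.003,-0.02,0,0,0],[0,0.003,-0.06,0,0,0],[0,0.003,-0.12,0,0,0],[0,0.003,-0.12,0,0,0],[0,0.003,-0.12,0,0,0]]' |sed -n 2,4p
python3 -c "
from h import *
state()
d=get_image('top');r=fit(d,[*AX,np.radians(-52-36)]);L=np.degrees(r.x[2]);print(r.x,L,r.fun)
R=.1445+.12*np.sin(TH);Z=.013+.12*np.cos(TH)
h=pose(L-30,R,Z);print(row(h));print(row(pose(L,R,Z),h));print(row(pose(L,.1445,.013),pose(L,R,Z)))"
```

```text
tool_pos: [0.4269, -0.0233, 0.124]
orientation: [-0.048, 0.947, 0.272, 0.168]
wrist_force: [0.0, -0.4, -0.4]
t 4.92 tcp [ 0.4269 -0.0233  0.124 ] r 0.1864 ang -147.5 F [ 0.  -0.4 -0.4] q [-0.52  0.23  1.99  0.44  0.8   0.2 ] w 1.0
[ 0.58448883  0.07693259 -1.49040172] -85.39372834370742 -37.6345100402832
[0.029, 0.0986, 0.008, 11.1, -0.1, -30.6]
[0.0234, 0.0928, 0.0085, 10.3, -0.0, -28.2]
[-0.0, -0.0, 0.12, 0.0, 0.0, 0.0]
```

```bash
python3 -m creep '[[0.003,0.033,0.001,3.7,0,-10.2],[0.013,0.066,0.0035,7.4,0,-20.4],[0.029,0.0986,0.008,11.1,0,-30.6],[0.029,0.0986,0.008,11.1,0,-30.6]]' |sed -n 4p
python3 -m creep '[[0.003,0.033,0.001,3.5,0,-9.5],[0.0108,0.063,0.004,6.9,0,-18.9],[0.0234,0.0928,0.0085,10.3,0,-28.2],[0.0234,0.0928,0.0085,10.3,0,-28.2],[0.0234,0.0928,0.0085,10.3,0,-28.2]]'|sed -n 2,4p
python3 -c "
from h import *
state();print(row(pose(-85.4,.1445,.013)))
d=get_image('wrist');cv2.imwrite('pics/w2.png',d['img'])"
```

```text
wrist_force: [0.3, 0.3, -0.9]
tool_pos: [0.5982, -0.1076, 0.1261]
orientation: [-0.128, 0.669, 0.723, 0.118]
wrist_force: [0.5, -0.3, 0.2]
t 6.1 tcp [ 0.5982 -0.1076  0.1261] r 0.185 ang -85.6 F [ 0.5 -0.3  0.2] q [-0.5   0.64  1.23  0.29  1.47 -0.63] w 1.0
[-0.0008, 0.0008, 0.1201, -0.0, -0.1, -0.1]
```

View pics/w2.png

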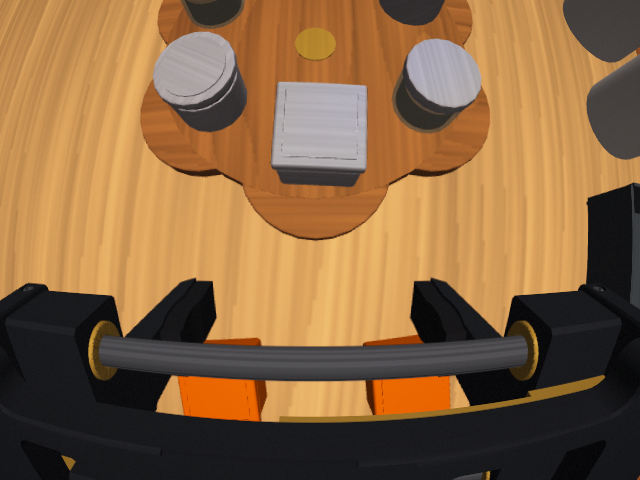

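The wrist view shows the square tin's lobe tip at (317,235), centred between the fingertips. Both orange cubes, at (220,380) and (410,380), are behind the hand with computed clearance.

```bash
python3 -m creep '[[-0.0004,0.0008,0.03,0,0,0],[-0.0008,0.0008,0.07,0,0,0],[-0.0008,0.0008,0.1,0,0,0],[-0.0008,0.0008,0.12,0,0,0],[-0.0008,0.0008,0.12,0,0,0]]' |sed -n 2,4p
python3 -c "
from h import *
state()"
python3 -m creep '[[0,-0.005,0,-0.7,0,1.9],[0.0005,-0.0126,0.0002,-1.7,0,4.7],[0.0013,-0.02,0.0005,-2.7,0,7.5],[0.003,-0.03,0.0011,-4.1,0,11.3],[0.0053,-0.0398,0.0019,-5.5,0,15]]' |sed -n 2,4p
python3 -c "
from h import *
state()
print('resid',row(pose(-101.4,.1445,.013)))"
```

```text
tool_pos: [0.5957, -0.0677, 0.0135]
orientation: [-0.128, 0.668, 0.723, 0.118]
wrist_force: [0.3, 0.3, 0.6]
t 6.78 tcp [ 0.5957 -0.0677  0.0135] r 0.1451 ang -85.4 F [0.3 0.3 0.6] q [-0.44  0.75  1.37  0.32  1.21 -0.66] w 1.0
tool_pos: [0.5567, -0.0664, 0.0147]
orientation: [-0.108, 0.763, 0.622, 0.136]
wrist_force: [1.3, -0.5, 1.6]
t 7.4 tcp [ 0.5567 -0.0664  0.0147] r 0.1459 ang -100.8 F [ 1.3 -0.5  1.6] q [-0.48  0.68  1.57  0.39  1.03 -0.51] w 1.0
resid [0.0007, -0.0015, 0.0021, 0.3, 0.0, -0.2]
```

```bash
python3 -m creep '[[0.0006,-0.0101,0.001,-1.4,0,3.8],[0.002,-0.02,0.0025,-2.7,0,7.5],[0.0037,-0.03,0.003,-4.1,0,11.3],[0.006,-0.0398,0.0038,-5.5,0,15],[0.0088,-0.0494,0.0048,-6.8,0,18.8]]' |sed -n 4p
python3 -c "
from h import *
state()"
python3 -m creep '[[0.0003,-0.0101,0,-1.4,0,3.8],[0.0013,-0.02,0.0005,-2.7,0,7.5],[0.003,-0.03,0.0011,-4.1,0,11.3],[0.0053,-0.0398,0.0019,-5.5,0,15],[0.0082,-0.0494,0.003,-6.8,0,18.8]]' |sed -n 4p
python3 -c "
from h import *
state()
print('resid',row(pose(-141.4,.1445,.013)))
d=get_image('top');r=fit(d,[*AX,np.radians(-137)]);print(r.x,np.degrees(r.x[2]),r.fun)"
```

```text
wrist_force: [-0.3, -4.3, 2.9]
t 8.03 tcp [ 0.5106 -0.0476  0.0133] r 0.1446 ang -120.6 F [-0.3 -4.3  2.9] q [-0.5   0.59  1.8   0.5   0.79 -0.31] w 1.0
wrist_force: [-2.6, -6.7, 4.6]
t 8.65 tcp [ 0.4728 -0.0144  0.0132] r 0.144 ang -140.6 F [-2.6 -6.7  4.6] q [-0.45  0.53  1.99  0.63  0.55 -0.08] w 1.0
resid [-0.0006, -0.0019, 0.0, 0.3, -0.1, -0.2]
[ 0.58438102  0.07701079 -2.35476455] -134.91807069676906 -32.260643005371094
```

```bash
python3 -m creep '[[-0.001,0.003,-0.02,0,0,0],[0,0.003,-0.06,0,0,0],[0,0.003,-0.12,0,0,0],[0,0.003,-0.12,0,0,0],[0,0.003,-0.12,0,0,0]]' |sed -n 4p
python3 -c "
from h import *
state()
d=get_image('top');r=fit(d,[*AX,np.radians(-137)]);L=np.degrees(r.x[2])+60;print(r.x,L,r.fun)
R=.146+.12*np.sin(TH);Z=.013+.12*np.cos(TH)
h=pose(L-32,R,Z);print(row(h));print(row(pose(L,R,Z),h))
cv2.imwrite('pics/top2.png',d['img'][130:400,60:460])"
```

```text
wrist_force: [-0.4, -0.8, -1.5]
t 9.32 tcp [ 0.4422 -0.0411  0.1248] r 0.1846 ang -140.3 F [-0.4 -0.8 -1.5] q [-0.56  0.27  1.92  0.43  0.88  0.07] w 1.0
[ 0.58428703  0.07678689 -2.38012232] -76.37096389161903 -37.185325622558594
[0.0265, 0.0984, 0.0079, 11.2, -0.1, -31.1]
[0.0267, 0.0991, 0.0097, 10.9, 0.0, -30.1]
```

View pics/top2.png

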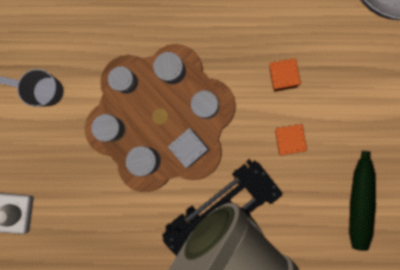

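The square tin is now at crop pixel (187,148), at the front right. All the tins are upright and the orange cubes have not moved. The board is at -136.4°, with 43.6° left to go. I'll re-cage the lobe at -76°.

```bash
python3 -m creep '[[0.003,0.033,0.001,3.7,0,-10.4],[0.013,0.066,0.0035,7.5,0,-20.7],[0.0265,0.0984,0.008,11.2,0,-31.1],[0.0265,0.0984,0.008,11.2,0,-31.1]]' |sed -n 4p
python3 -m creep '[[0.003,0.033,0.001,3.6,0,-10],[0.013,0.067,0.004,7.3,0,-20],[0.0267,0.099,0.0097,10.9,0,-30.1],[0.0267,0.099,0.0097,10.9,0,-30.1],[0.0267,0.099,0.0097,10.9,0,-30.1]]'|sed -n 2,4p
python3 -c "
from h import *
state();print(row(pose(-76.4,.146,.013)))"
```

```text
wrist_force: [-0.8, 0.7, 0.8]
tool_pos: [0.6273, -0.1044, 0.126]
orientation: [-0.136, 0.609, 0.774, 0.108]
wrist_force: [-0.1, -0.4, -0.5]
t 10.5 tcp [ 0.6273 -0.1044  0.126 ] r 0.1863 ang -76.6 F [-0.1 -0.4 -0.5] q [-0.46  0.7   1.1   0.27  1.57 -0.73] w 1.0
[-0.0008, 0.0005, 0.12, 0.1, -0.0, 0.0]
```

```bash
python3 -m creep '[[-0.0004,0.0005,0.03,0,0,0],[-0.0008,0.0005,0.07,0,0,0],[-0.0008,0.0005,0.1,0,0,0],[-0.0008,0.0005,0.117,0,0,0],[-0.0008,0.0005,0.117,0,0,0]]' |sed -n 2,4p
python3 -m creep '[[0,-0.005,0,-0.7,0,1.9],[0.0005,-0.0126,0.0002,-1.7,0,4.7],[0.0013,-0.02,0.0005,-2.7,0,7.5],[0.003,-0.03,0.0011,-4.1,0,11.3],[0.0053,-0.0398,0.0019,-5.5,0,15]]' |sed -n 2,4p
python3 -c "
from h import *
state()
print('resid',row(pose(-92.4,.146,.014)))"
```

```text
tool_pos: [0.6193, -0.0667, 0.0166]
orientation: [-0.136, 0.609, 0.774, 0.108]
wrist_force: [1.2, 0.0, 0.8]
tool_pos: [0.5798, -0.0714, 0.0172]
orientation: [-0.118, 0.711, 0.681, 0.127]
wrist_force: [1.1, -1.9, 0.2]
t 11.75 tcp [ 0.5798 -0.0714  0.0172] r 0.1483 ang -91.6 F [ 1.1 -1.9  0.2] q [-0.46  0.72  1.45  0.35  1.14 -0.6 ] w 1.0
resid [0.0011, -0.002, 0.0038, 0.4, 0.1, -0.0]
```

```bash
python3 -m creep '[[0.001,-0.0101,0.001,-1.4,0,3.8],[0.0023,-0.02,0.0025,-2.7,0,7.5],[0.004,-0.03,0.0041,-4.1,0,11.3],[0.0063,-0.0398,0.0049,-5.5,0,15],[0.0082,-0.0474,0.0056,-6.5,0,17.8]]' |sed -n 4p
python3 -m creep '[[0,0,0,0,0,0],[0,0,0,0,0,0]]' |sed -n 4p
python3 -c "
from h import *
state()
d=get_image('top');r=fit(d,[*AX,np.radians(-168)]);print(r.x,np.degrees(r.x[2]),r.fun)"
```

```text
wrist_force: [1.2, -4.9, 3.1]
wrist_force: [0.2, -5.3, 1.6]
t 12.62 tcp [ 0.5334 -0.0606  0.0148] r 0.1465 ang -110.3 F [ 0.2 -5.3  1.6] q [-0.5   0.63  1.68  0.44  0.92 -0.42] w 1.0
[ 0.58421551  0.07699623 -2.84797351] -163.17686234356643 -32.324642181396484
```

```bash
python3 -m creep '[[0.0001,-0.006,0,-0.8,0,2.2],[0.0004,-0.012,0,-1.6,0,4.5],[0.001,-0.018,0.0003,-2.4,0,6.7],[0.0018,-0.0235,0.0006,-3.2,0,8.9],[0.003,-0.03,0.0011,-4.1,0,11.3]]' |sed -n 4p
python3 -m creep '[[0,0,0,0,0,0],[0,0,0,0,0,0],[0,0,0,0,0,0]]' |sed -n 4p
python3 -c "
from h import *
state()
d=get_image('top');r=fit(d,[*AX,np.radians(-176)]);print(r.x,np.degrees(r.x[2]),r.fun)
im=cv2.resize(d['img'][190:340,130:330],None,fx=4,fy=4,interpolation=2);cv2.imwrite('pics/crop2.png',im)"
```

```text
wrist_force: [-0.9, -6.8, 4.6]
wrist_force: [-2.1, -6.8, 3.8]
t 13.68 tcp [ 0.5062 -0.0464  0.0144] r 0.1459 ang -122.3 F [-2.1 -6.8  3.8] q [-0.5   0.59  1.82  0.51  0.77 -0.29] w 1.0
[ 0.58415688  0.07707247 -3.05878615] -175.2555365677756 -30.714990615844727
```

View pics/crop2.png

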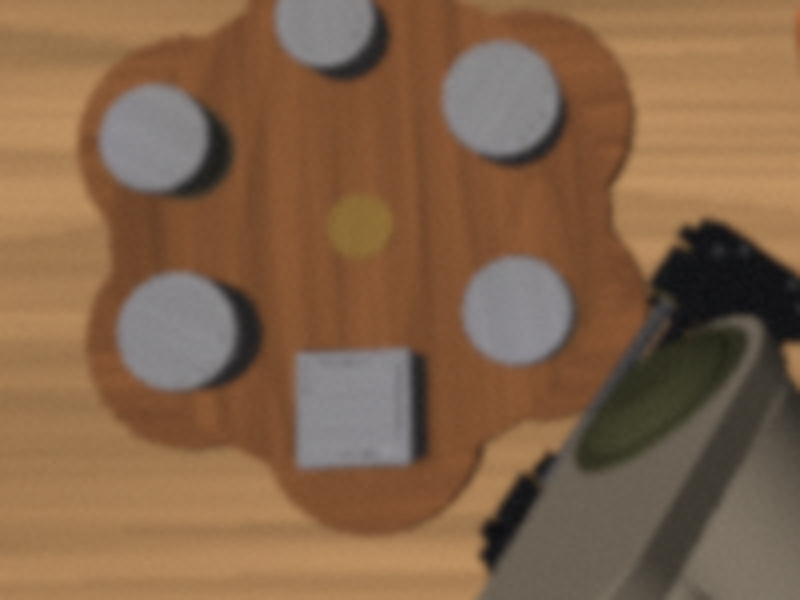

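```bash
python3 -c "
from h import *
d=get_image('top');t=unproj(d,(130+354/4-.5,190+408/4-.5),.088);print(t)
v=t[:2]-np.array([.5841,.077]);print(np.degrees(np.arctan2(v[1],v[0])),np.hypot(*v))
c=unproj(d,(130+359/4-.5,190+226/4-.5),.034);print(c)"
```

```text
[0.49563988 0.06830623 0.088     ]
-174.38705612123866 0.0888862981721133
[0.5853389  0.07945305 0.034     ]
```

The square tin, centred at crop pixel (354,408), is at about -174.4°, and the board is at -175.3°. It needs about 5° more.

```bash
python3 -m creep '[[0.0001,-0.004,0,-0.5,0,1.4],[0.0002,-0.007,0,-0.9,0,2.6],[0.0004,-0.01,0,-1.4,0,3.7],[0.0006,-0.0125,0,-1.7,0,4.7],[0.0006,-0.0132,0,-1.8,0,5]]' |sed -n 4p
python3 -m creep '[[0,0,0,0,0,0],[0,0,0,0,0,0],[0,0,0,0,0,0]]' |sed -n 4p
python3 -c "
from h import *
state()
d=get_image('top');r=fit(d,[*AX,np.radians(-180)]);print(r.x,np.degrees(r.x[2]),r.fun)"
```

```text
wrist_force: [-1.2, -7.7, 2.0]
wrist_force: [-2.7, -6.7, 3.3]
t 14.78 tcp [ 0.4953 -0.0386  0.0145] r 0.1457 ang -127.5 F [-2.7 -6.7  3.3] q [-0.5   0.57  1.87  0.54  0.71 -0.24] w 1.0
[ 0.58414202  0.07703043 -3.1490522 ] -180.42740063465916 -31.081884384155273
```

```bash
python3 -m creep '[[0,0.002,0,0,0,0],[0,0.004,-0.001,0,0,0],[-0.001,0.005,-0.003,0,0,0],[-0.002,0.005,-0.008,0,0,0],[-0.003,0.005,-0.02,0,0,0]]' |sed -n 4p
python3 -m creep '[[0,0,-0.04,0,0,0],[0,0,-0.09,0,0,0],[-0.02,0,-0.14,0,0,0],[-0.05,0,-0.18,0,0,0],[-0.05,0,-0.18,0,0,0]]' |sed -n 2,4p
python3 -c "
from h import *
state()
d=get_image('top');r=fit(d,[*AX,np.radians(-180)]);print(r.x,np.degrees(r.x[2]),r.fun)
im=cv2.resize(d['img'][150:400,60:460],None,fx=2,fy=2,interpolation=2);cv2.imwrite('pics/fin.png',im)"
```

```text
wrist_force: [0.2, 0.3, 0.1]
tool_pos: [0.4246, -0.1353, 0.1858]
orientation: [-0.072, 0.888, 0.426, 0.159]
wrist_force: [0.7, 0.4, 0.0]
t 16.07 tcp [ 0.4246 -0.1353  0.1858] r 0.2655 ang -126.9 F [0.7 0.4 0. ] q [-0.78  0.23  1.75  0.37  1.22 -0.25] w 1.0
[ 0.58402859  0.07686882 -3.13210241] -179.45624892000666 -36.101383209228516
```

View pics/fin.png

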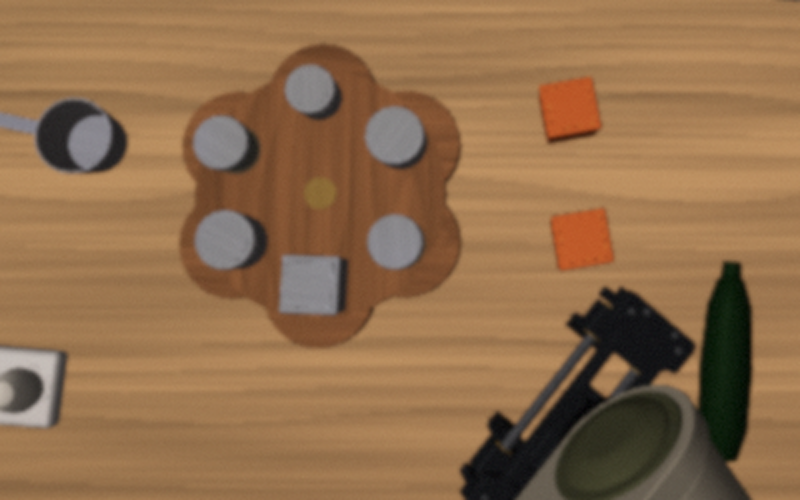

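The square tin, at (310,285), stands directly in front of the axis at (320,193). The board is at -179.5°, everything is upright, and the cubes, zucchini and cup are unmoved with the hand clear. I'll let it settle, then hand in.

```bash
python3 -m creep '[[0,0,0,0,0,0],[0,0,0,0,0,0],[0,0,0,0,0,0],[0,0,0,0,0,0]]' |sed -n 4p
python3 -c "
from h import *
from station import order
d=get_image('top');r=fit(d,[*AX,np.radians(-180)]);y=np.degrees(r.x[2]);print(y)
if abs(y+180)<2: print(order.finish_job())"
```

```text
wrist_force: [0.6, 0.0, 0.0]
-179.43187203537357
the job is handed in; nothing more can be done
None
```

The job is handed in: the turntable is at rest within about 1° of its target, with the square tin at the front about 2° off straight ahead, every container upright, the other things unmoved and the hand clear, after about 17 s.

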